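# Make up the drawer-pull tray in a joiner's workshop

## Task

Make up the tray of drawer pulls: slide its cover fully open, take every pull whose top bears a narrow paper strip (rejected), in the tray or on the bench, to the low plywood scrap box, and stand a pull with a round paper tag (passed) upright and fully seated in every pocket that is empty, leaving the passed pulls that are already in the tray there. When all six pockets are filled and all the rejects are in the scrap box, slide the cover fully shut; surplus passed pulls stay out of the scrap box, and the other things on the bench are left alone.

Things in the scene. Friction and masses are not known exactly. Their poses are not given: they have to be found in the camera images.
- cover (a joint): sliding cover of the pull tray: 0 m = fully shut over the pockets, 0.216 m = fully open; slides along the tray's +y, with about 1 N of friction, and stays where it is left
- cover_grip (a point): in the cover's wooden grip bar, which stands in the middle of the cover: 70 mm long along the tray's x, 16 mm wide along the tray's y (the sliding direction), its top 12 mm above this point, the cover's board 20 mm below it. Cover 150 x 216 x 8 mm; axes as the tray's
- scrapbox_in (a point): centre of the inner floor of the plywood scrap box for rejected pulls: open low box fixed to the bench, 110 mm (its x) by 220 mm (its y) by 34 mm high outside, walls and floor 6 mm thick; the point is on the inner floor, z up
- pocket0 (a point): pocket 0 of the wooden pull tray (2 x 3, 60 mm apart in x, 66 mm in y): 50 x 50 mm, 10 mm deep. Point: where the centre (half-way up) of a seated pull lies, 13 mm above the board's surface; axes the tray's, z up. The fixed tray reaches 75 mm in x and 115 mm in -y, 335 mm in +y from the six pockets' middle; side rails 10 mm thick stand 29 mm above this point
- pocket1 (a point): pocket 1 of the wooden pull tray (2 x 3, 60 mm apart in x, 66 mm in y): 50 x 50 mm, 10 mm deep. Point: where the centre (half-way up) of a seated pull lies, 13 mm above the board's surface; axes as pocket0's
- pocket2 (a point): pocket 2 of the wooden pull tray (2 x 3, 60 mm apart in x, 66 mm in y): 50 x 50 mm, 10 mm deep. Point: where the centre (half-way up) of a seated pull lies, 13 mm above the board's surface; axes as pocket0's
- pocket3 (a point): pocket 3 of the wooden pull tray (2 x 3, 60 mm apart in x, 66 mm in y): 50 x 50 mm, 10 mm deep. Point: where the centre (half-way up) of a seated pull lies, 13 mm above the board's surface; axes as pocket0's
- pocket4 (a point): pocket 4 of the wooden pull tray (2 x 3, 60 mm apart in x, 66 mm in y): 50 x 50 mm, 10 mm deep. Point: where the centre (half-way up) of a seated pull lies, 13 mm above the board's surface; axes as pocket0's
- pocket5 (a point): pocket 5 of the wooden pull tray (2 x 3, 60 mm apart in x, 66 mm in y): 50 x 50 mm, 10 mm deep. Point: where the centre (half-way up) of a seated pull lies, 13 mm above the board's surface; axes as pocket0's
- kept1_mid (a point): turned dark wooden drawer pull, mushroom shape standing on its foot: foot disc 42 mm diameter and 12 mm thick, neck 24 mm, head 36 mm diameter from 26 to 46 mm above its underside (46 mm tall in all), 45 g nominal; a round paper tag (26 mm) on its top: passed. Starts in a pocket of the tray under the cover. This point is its centre, half-way up (23 mm above the underside); z along its axis, up when upright. May be absent (None).
- kept2_mid (a point): turned dark wooden drawer pull, mushroom shape standing on its foot: foot disc 42 mm diameter and 12 mm thick, neck 24 mm, head 36 mm diameter from 26 to 46 mm above its underside (46 mm tall in all), 45 g nominal; a round paper tag (26 mm) on its top: passed. Starts in a pocket of the tray under the cover. This point is its centre, half-way up (23 mm above the underside); z along its axis, up when upright. May be absent (None).
- kept3_mid (a point): turned dark wooden drawer pull, mushroom shape standing on its foot: foot disc 42 mm diameter and 12 mm thick, neck 24 mm, head 36 mm diameter from 26 to 46 mm above its underside (46 mm tall in all), 45 g nominal; a round paper tag (26 mm) on its top: passed. Starts in a pocket of the tray under the cover. This point is its centre, half-way up (23 mm above the underside); z along its axis, up when upright. May be absent (None).
- kept4_mid (a point): turned dark wooden drawer pull, mushroom shape standing on its foot: foot disc 42 mm diameter and 12 mm thick, neck 24 mm, head 36 mm diameter from 26 to 46 mm above its underside (46 mm tall in all), 45 g nominal; a round paper tag (26 mm) on its top: passed. Starts in a pocket of the tray under the cover. This point is its centre, half-way up (23 mm above the underside); z along its axis, up when upright. May be absent (None).
- kept5_mid (a point): turned dark wooden drawer pull, mushroom shape standing on its foot: foot disc 42 mm diameter and 12 mm thick, neck 24 mm, head 36 mm diameter from 26 to 46 mm above its underside (46 mm tall in all), 45 g nominal; a round paper tag (26 mm) on its top: passed. Starts in a pocket of the tray under the cover. This point is its centre, half-way up (23 mm above the underside); z along its axis, up when upright. May be absent (None).
- spare1_mid (a point): turned dark wooden drawer pull, mushroom shape standing on its foot: foot disc 42 mm diameter and 12 mm thick, neck 24 mm, head 36 mm diameter from 26 to 46 mm above its underside (46 mm tall in all), 45 g nominal; a round paper tag (26 mm) on its top: passed. A spare, starts upright on the bench. This point is its centre, half-way up (23 mm above the underside); z along its axis, up when upright. May be absent (None).
- spare2_mid (a point): turned dark wooden drawer pull, mushroom shape standing on its foot: foot disc 42 mm diameter and 12 mm thick, neck 24 mm, head 36 mm diameter from 26 to 46 mm above its underside (46 mm tall in all), 45 g nominal; a round paper tag (26 mm) on its top: passed. A spare, starts upright on the bench. This point is its centre, half-way up (23 mm above the underside); z along its axis, up when upright. May be absent (None).
- spare3_mid (a point): turned dark wooden drawer pull, mushroom shape standing on its foot: foot disc 42 mm diameter and 12 mm thick, neck 24 mm, head 36 mm diameter from 26 to 46 mm above its underside (46 mm tall in all), 45 g nominal; a round paper tag (26 mm) on its top: passed. A spare, starts upright on the bench. This point is its centre, half-way up (23 mm above the underside); z along its axis, up when upright. May be absent (None).
- spare4_mid (a point): turned dark wooden drawer pull, mushroom shape standing on its foot: foot disc 42 mm diameter and 12 mm thick, neck 24 mm, head 36 mm diameter from 26 to 46 mm above its underside (46 mm tall in all), 45 g nominal; a round paper tag (26 mm) on its top: passed. A spare, starts upright on the bench. This point is its centre, half-way up (23 mm above the underside); z along its axis, up when upright. May be absent (None).
- spare5_mid (a point): turned dark wooden drawer pull, mushroom shape standing on its foot: foot disc 42 mm diameter and 12 mm thick, neck 24 mm, head 36 mm diameter from 26 to 46 mm above its underside (46 mm tall in all), 45 g nominal; a round paper tag (26 mm) on its top: passed. A spare, starts upright on the bench. This point is its centre, half-way up (23 mm above the underside); z along its axis, up when upright. May be absent (None).
- bad1_mid (a point): turned dark wooden drawer pull, mushroom shape standing on its foot: foot disc 42 mm diameter and 12 mm thick, neck 24 mm, head 36 mm diameter from 26 to 46 mm above its underside (46 mm tall in all), 45 g nominal; a narrow paper strip (35 x 10 mm) across its top: rejected. Starts in a pocket of the tray under the cover. This point is its centre, half-way up (23 mm above the underside); z along its axis, up when upright. May be absent (None).
- bad2_mid (a point): turned dark wooden drawer pull, mushroom shape standing on its foot: foot disc 42 mm diameter and 12 mm thick, neck 24 mm, head 36 mm diameter from 26 to 46 mm above its underside (46 mm tall in all), 45 g nominal; a narrow paper strip (35 x 10 mm) across its top: rejected. Starts upright on the bench among the spares. This point is its centre, half-way up (23 mm above the underside); z along its axis, up when upright. May be absent (None).
- bad3_mid (a point): turned dark wooden drawer pull, mushroom shape standing on its foot: foot disc 42 mm diameter and 12 mm thick, neck 24 mm, head 36 mm diameter from 26 to 46 mm above its underside (46 mm tall in all), 45 g nominal; a narrow paper strip (35 x 10 mm) across its top: rejected. Starts upright on the bench among the spares. This point is its centre, half-way up (23 mm above the underside); z along its axis, up when upright. May be absent (None).
- sander: bystander, to be left alone: cork sanding block 45 x 34 x 26 mm lying among the spares; origin at the centre of its underside
- chisel: bystander, to be left alone: chisel lying along its y between the tray and the robot, 195 mm long, 20 mm thick, handle to -y; origin at the centre of its underside
There are look-alikes about, which are no part of the job. Leave any green or turquoise look-alike of the part that bears spare5_mid alone.

How it is judged (in metres and radians):
On the way, in this order (a step that is already met when the one before it is completed fails the run):
1. the cover is slid open (at least 195 of its 216 mm) (value of joint cover above 0.195 m), for 0.2 s.
2. with the cover still open, a passed pull stands seated in each of the six pockets, every passed pull that began in the tray is in a pocket, and every rejected pull is in the scrap box (value of joint cover above 0.195 m and ((distance between kept1_mid and pocket0 below 0.011 m and angle between kept1_mid's own z axis and vertical below 0.12 rad) or (distance between kept2_mid and pocket0 below 0.011 m and angle between kept2_mid's own z axis and vertical below 0.12 rad) or (distance between kept3_mid and pocket0 below 0.011 m and angle between kept3_mid's own z axis and vertical below 0.12 rad) or (distance between kept4_mid and pocket0 below 0.011 m and angle between kept4_mid's own z axis and vertical below 0.12 rad) or (distance between kept5_mid and pocket0 below 0.011 m and angle between kept5_mid's own z axis and vertical below 0.12 rad) or (distance between spare1_mid and pocket0 below 0.011 m and angle between spare1_mid's own z axis and vertical below 0.12 rad) or (distance between spare2_mid and pocket0 below 0.011 m and angle between spare2_mid's own z axis and vertical below 0.12 rad) or (distance between spare3_mid and pocket0 below 0.011 m and angle between spare3_mid's own z axis and vertical below 0.12 rad) or (distance between spare4_mid and pocket0 below 0.011 m and angle between spare4_mid's own z axis and vertical below 0.12 rad) or (distance between spare5_mid and pocket0 below 0.011 m and angle between spare5_mid's own z axis and vertical below 0.12 rad)) and ((distance between kept1_mid and pocket1 below 0.011 m and angle between kept1_mid's own z axis and vertical below 0.12 rad) or (distance between kept2_mid and pocket1 below 0.011 m and angle between kept2_mid's own z axis and vertical below 0.12 rad) or (distance between kept3_mid and pocket1 below 0.011 m and angle between kept3_mid's own z axis and vertical below 0.12 rad) or (distance between kept4_mid and pocket1 below 0.011 m and angle between kept4_mid's own z axis and vertical below 0.12 rad) or (distance between kept5_mid and pocket1 below 0.011 m and angle between kept5_mid's own z axis and vertical below 0.12 rad) or (distance between spare1_mid and pocket1 below 0.011 m and angle between spare1_mid's own z axis and vertical below 0.12 rad) or (distance between spare2_mid and pocket1 below 0.011 m and angle between spare2_mid's own z axis and vertical below 0.12 rad) or (distance between spare3_mid and pocket1 below 0.011 m and angle between spare3_mid's own z axis and vertical below 0.12 rad) or (distance between spare4_mid and pocket1 below 0.011 m and angle between spare4_mid's own z axis and vertical below 0.12 rad) or (distance between spare5_mid and pocket1 below 0.011 m and angle between spare5_mid's own z axis and vertical below 0.12 rad)) and ((distance between kept1_mid and pocket2 below 0.011 m and angle between kept1_mid's own z axis and vertical below 0.12 rad) or (distance between kept2_mid and pocket2 below 0.011 m and angle between kept2_mid's own z axis and vertical below 0.12 rad) or (distance between kept3_mid and pocket2 below 0.011 m and angle between kept3_mid's own z axis and vertical below 0.12 rad) or (distance between kept4_mid and pocket2 below 0.011 m and angle between kept4_mid's own z axis and vertical below 0.12 rad) or (distance between kept5_mid and pocket2 below 0.011 m and angle between kept5_mid's own z axis and vertical below 0.12 rad) or (distance between spare1_mid and pocket2 below 0.011 m and angle between spare1_mid's own z axis and vertical below 0.12 rad) or (distance between spare2_mid and pocket2 below 0.011 m and angle between spare2_mid's own z axis and vertical below 0.12 rad) or (distance between spare3_mid and pocket2 below 0.011 m and angle between spare3_mid's own z axis and vertical below 0.12 rad) or (distance between spare4_mid and pocket2 below 0.011 m and angle between spare4_mid's own z axis and vertical below 0.12 rad) or (distance between spare5_mid and pocket2 below 0.011 m and angle between spare5_mid's own z axis and vertical below 0.12 rad)) and ((distance between kept1_mid and pocket3 below 0.011 m and angle between kept1_mid's own z axis and vertical below 0.12 rad) or (distance between kept2_mid and pocket3 below 0.011 m and angle between kept2_mid's own z axis and vertical below 0.12 rad) or (distance between kept3_mid and pocket3 below 0.011 m and angle between kept3_mid's own z axis and vertical below 0.12 rad) or (distance between kept4_mid and pocket3 below 0.011 m and angle between kept4_mid's own z axis and vertical below 0.12 rad) or (distance between kept5_mid and pocket3 below 0.011 m and angle between kept5_mid's own z axis and vertical below 0.12 rad) or (distance between spare1_mid and pocket3 below 0.011 m and angle between spare1_mid's own z axis and vertical below 0.12 rad) or (distance between spare2_mid and pocket3 below 0.011 m and angle between spare2_mid's own z axis and vertical below 0.12 rad) or (distance between spare3_mid and pocket3 below 0.011 m and angle between spare3_mid's own z axis and vertical below 0.12 rad) or (distance between spare4_mid and pocket3 below 0.011 m and angle between spare4_mid's own z axis and vertical below 0.12 rad) or (distance between spare5_mid and pocket3 below 0.011 m and angle between spare5_mid's own z axis and vertical below 0.12 rad)) and ((distance between kept1_mid and pocket4 below 0.011 m and angle between kept1_mid's own z axis and vertical below 0.12 rad) or (distance between kept2_mid and pocket4 below 0.011 m and angle between kept2_mid's own z axis and vertical below 0.12 rad) or (distance between kept3_mid and pocket4 below 0.011 m and angle between kept3_mid's own z axis and vertical below 0.12 rad) or (distance between kept4_mid and pocket4 below 0.011 m and angle between kept4_mid's own z axis and vertical below 0.12 rad) or (distance between kept5_mid and pocket4 below 0.011 m and angle between kept5_mid's own z axis and vertical below 0.12 rad) or (distance between spare1_mid and pocket4 below 0.011 m and angle between spare1_mid's own z axis and vertical below 0.12 rad) or (distance between spare2_mid and pocket4 below 0.011 m and angle between spare2_mid's own z axis and vertical below 0.12 rad) or (distance between spare3_mid and pocket4 below 0.011 m and angle between spare3_mid's own z axis and vertical below 0.12 rad) or (distance between spare4_mid and pocket4 below 0.011 m and angle between spare4_mid's own z axis and vertical below 0.12 rad) or (distance between spare5_mid and pocket4 below 0.011 m and angle between spare5_mid's own z axis and vertical below 0.12 rad)) and ((distance between kept1_mid and pocket5 below 0.011 m and angle between kept1_mid's own z axis and vertical below 0.12 rad) or (distance between kept2_mid and pocket5 below 0.011 m and angle between kept2_mid's own z axis and vertical below 0.12 rad) or (distance between kept3_mid and pocket5 below 0.011 m and angle between kept3_mid's own z axis and vertical below 0.12 rad) or (distance between kept4_mid and pocket5 below 0.011 m and angle between kept4_mid's own z axis and vertical below 0.12 rad) or (distance between kept5_mid and pocket5 below 0.011 m and angle between kept5_mid's own z axis and vertical below 0.12 rad) or (distance between spare1_mid and pocket5 below 0.011 m and angle between spare1_mid's own z axis and vertical below 0.12 rad) or (distance between spare2_mid and pocket5 below 0.011 m and angle between spare2_mid's own z axis and vertical below 0.12 rad) or (distance between spare3_mid and pocket5 below 0.011 m and angle between spare3_mid's own z axis and vertical below 0.12 rad) or (distance between spare4_mid and pocket5 below 0.011 m and angle between spare4_mid's own z axis and vertical below 0.12 rad) or (distance between spare5_mid and pocket5 below 0.011 m and angle between spare5_mid's own z axis and vertical below 0.12 rad)) and ((distance between kept1_mid and pocket0 below 0.011 m and angle between kept1_mid's own z axis and vertical below 0.12 rad) or (distance between kept1_mid and pocket1 below 0.011 m and angle between kept1_mid's own z axis and vertical below 0.12 rad) or (distance between kept1_mid and pocket2 below 0.011 m and angle between kept1_mid's own z axis and vertical below 0.12 rad) or (distance between kept1_mid and pocket3 below 0.011 m and angle between kept1_mid's own z axis and vertical below 0.12 rad) or (distance between kept1_mid and pocket4 below 0.011 m and angle between kept1_mid's own z axis and vertical below 0.12 rad) or (distance between kept1_mid and pocket5 below 0.011 m and angle between kept1_mid's own z axis and vertical below 0.12 rad)) and ((distance between kept2_mid and pocket0 below 0.011 m and angle between kept2_mid's own z axis and vertical below 0.12 rad) or (distance between kept2_mid and pocket1 below 0.011 m and angle between kept2_mid's own z axis and vertical below 0.12 rad) or (distance between kept2_mid and pocket2 below 0.011 m and angle between kept2_mid's own z axis and vertical below 0.12 rad) or (distance between kept2_mid and pocket3 below 0.011 m and angle between kept2_mid's own z axis and vertical below 0.12 rad) or (distance between kept2_mid and pocket4 below 0.011 m and angle between kept2_mid's own z axis and vertical below 0.12 rad) or (distance between kept2_mid and pocket5 below 0.011 m and angle between kept2_mid's own z axis and vertical below 0.12 rad)) and ((distance between kept3_mid and pocket0 below 0.011 m and angle between kept3_mid's own z axis and vertical below 0.12 rad) or (distance between kept3_mid and pocket1 below 0.011 m and angle between kept3_mid's own z axis and vertical below 0.12 rad) or (distance between kept3_mid and pocket2 below 0.011 m and angle between kept3_mid's own z axis and vertical below 0.12 rad) or (distance between kept3_mid and pocket3 below 0.011 m and angle between kept3_mid's own z axis and vertical below 0.12 rad) or (distance between kept3_mid and pocket4 below 0.011 m and angle between kept3_mid's own z axis and vertical below 0.12 rad) or (distance between kept3_mid and pocket5 below 0.011 m and angle between kept3_mid's own z axis and vertical below 0.12 rad)) and ((distance between kept4_mid and pocket0 below 0.011 m and angle between kept4_mid's own z axis and vertical below 0.12 rad) or (distance between kept4_mid and pocket1 below 0.011 m and angle between kept4_mid's own z axis and vertical below 0.12 rad) or (distance between kept4_mid and pocket2 below 0.011 m and angle between kept4_mid's own z axis and vertical below 0.12 rad) or (distance between kept4_mid and pocket3 below 0.011 m and angle between kept4_mid's own z axis and vertical below 0.12 rad) or (distance between kept4_mid and pocket4 below 0.011 m and angle between kept4_mid's own z axis and vertical below 0.12 rad) or (distance between kept4_mid and pocket5 below 0.011 m and angle between kept4_mid's own z axis and vertical below 0.12 rad)) and ((distance between kept5_mid and pocket0 below 0.011 m and angle between kept5_mid's own z axis and vertical below 0.12 rad) or (distance between kept5_mid and pocket1 below 0.011 m and angle between kept5_mid's own z axis and vertical below 0.12 rad) or (distance between kept5_mid and pocket2 below 0.011 m and angle between kept5_mid's own z axis and vertical below 0.12 rad) or (distance between kept5_mid and pocket3 below 0.011 m and angle between kept5_mid's own z axis and vertical below 0.12 rad) or (distance between kept5_mid and pocket4 below 0.011 m and angle between kept5_mid's own z axis and vertical below 0.12 rad) or (distance between kept5_mid and pocket5 below 0.011 m and angle between kept5_mid's own z axis and vertical below 0.12 rad)) and x of bad1_mid in the frame of scrapbox_in between -0.05 and 0.05 m and y of bad1_mid in the frame of scrapbox_in between -0.105 and 0.105 m and z of bad1_mid in the frame of scrapbox_in between 0 and 0.035 m and x of bad2_mid in the frame of scrapbox_in between -0.05 and 0.05 m and y of bad2_mid in the frame of scrapbox_in between -0.105 and 0.105 m and z of bad2_mid in the frame of scrapbox_in between 0 and 0.035 m and x of bad3_mid in the frame of scrapbox_in between -0.05 and 0.05 m and y of bad3_mid in the frame of scrapbox_in between -0.105 and 0.105 m and z of bad3_mid in the frame of scrapbox_in between 0 and 0.035 m and not (x of spare1_mid in the frame of scrapbox_in between -0.05 and 0.05 m and y of spare1_mid in the frame of scrapbox_in between -0.105 and 0.105 m and z of spare1_mid in the frame of scrapbox_in between 0 and 0.035 m) and not (x of spare2_mid in the frame of scrapbox_in between -0.05 and 0.05 m and y of spare2_mid in the frame of scrapbox_in between -0.105 and 0.105 m and z of spare2_mid in the frame of scrapbox_in between 0 and 0.035 m) and not (x of spare3_mid in the frame of scrapbox_in between -0.05 and 0.05 m and y of spare3_mid in the frame of scrapbox_in between -0.105 and 0.105 m and z of spare3_mid in the frame of scrapbox_in between 0 and 0.035 m) and not (x of spare4_mid in the frame of scrapbox_in between -0.05 and 0.05 m and y of spare4_mid in the frame of scrapbox_in between -0.105 and 0.105 m and z of spare4_mid in the frame of scrapbox_in between 0 and 0.035 m) and not (x of spare5_mid in the frame of scrapbox_in between -0.05 and 0.05 m and y of spare5_mid in the frame of scrapbox_in between -0.105 and 0.105 m and z of spare5_mid in the frame of scrapbox_in between 0 and 0.035 m)), for 0.3 s.
3. the cover is slid shut (within 10 mm) (value of joint cover below 0.01 m), for 0.2 s.
At the end, for the whole second after the job is handed in: Cover shut to within 10 mm; in each of the six pockets a passed pull, upright (within 0.12 rad) with its centre within 11 mm of the pocket's point; the passed pulls that began in the tray are still in pockets; every rejected pull lies inside the scrap box, no passed pull does; all pulls at rest (value of joint cover below 0.01 m and ((distance between kept1_mid and pocket0 below 0.011 m and angle between kept1_mid's own z axis and vertical below 0.12 rad) or (distance between kept2_mid and pocket0 below 0.011 m and angle between kept2_mid's own z axis and vertical below 0.12 rad) or (distance between kept3_mid and pocket0 below 0.011 m and angle between kept3_mid's own z axis and vertical below 0.12 rad) or (distance between kept4_mid and pocket0 below 0.011 m and angle between kept4_mid's own z axis and vertical below 0.12 rad) or (distance between kept5_mid and pocket0 below 0.011 m and angle between kept5_mid's own z axis and vertical below 0.12 rad) or (distance between spare1_mid and pocket0 below 0.011 m and angle between spare1_mid's own z axis and vertical below 0.12 rad) or (distance between spare2_mid and pocket0 below 0.011 m and angle between spare2_mid's own z axis and vertical below 0.12 rad) or (distance between spare3_mid and pocket0 below 0.011 m and angle between spare3_mid's own z axis and vertical below 0.12 rad) or (distance between spare4_mid and pocket0 below 0.011 m and angle between spare4_mid's own z axis and vertical below 0.12 rad) or (distance between spare5_mid and pocket0 below 0.011 m and angle between spare5_mid's own z axis and vertical below 0.12 rad)) and ((distance between kept1_mid and pocket1 below 0.011 m and angle between kept1_mid's own z axis and vertical below 0.12 rad) or (distance between kept2_mid and pocket1 below 0.011 m and angle between kept2_mid's own z axis and vertical below 0.12 rad) or (distance between kept3_mid and pocket1 below 0.011 m and angle between kept3_mid's own z axis and vertical below 0.12 rad) or (distance between kept4_mid and pocket1 below 0.011 m and angle between kept4_mid's own z axis and vertical below 0.12 rad) or (distance between kept5_mid and pocket1 below 0.011 m and angle between kept5_mid's own z axis and vertical below 0.12 rad) or (distance between spare1_mid and pocket1 below 0.011 m and angle between spare1_mid's own z axis and vertical below 0.12 rad) or (distance between spare2_mid and pocket1 below 0.011 m and angle between spare2_mid's own z axis and vertical below 0.12 rad) or (distance between spare3_mid and pocket1 below 0.011 m and angle between spare3_mid's own z axis and vertical below 0.12 rad) or (distance between spare4_mid and pocket1 below 0.011 m and angle between spare4_mid's own z axis and vertical below 0.12 rad) or (distance between spare5_mid and pocket1 below 0.011 m and angle between spare5_mid's own z axis and vertical below 0.12 rad)) and ((distance between kept1_mid and pocket2 below 0.011 m and angle between kept1_mid's own z axis and vertical below 0.12 rad) or (distance between kept2_mid and pocket2 below 0.011 m and angle between kept2_mid's own z axis and vertical below 0.12 rad) or (distance between kept3_mid and pocket2 below 0.011 m and angle between kept3_mid's own z axis and vertical below 0.12 rad) or (distance between kept4_mid and pocket2 below 0.011 m and angle between kept4_mid's own z axis and vertical below 0.12 rad) or (distance between kept5_mid and pocket2 below 0.011 m and angle between kept5_mid's own z axis and vertical below 0.12 rad) or (distance between spare1_mid and pocket2 below 0.011 m and angle between spare1_mid's own z axis and vertical below 0.12 rad) or (distance between spare2_mid and pocket2 below 0.011 m and angle between spare2_mid's own z axis and vertical below 0.12 rad) or (distance between spare3_mid and pocket2 below 0.011 m and angle between spare3_mid's own z axis and vertical below 0.12 rad) or (distance between spare4_mid and pocket2 below 0.011 m and angle between spare4_mid's own z axis and vertical below 0.12 rad) or (distance between spare5_mid and pocket2 below 0.011 m and angle between spare5_mid's own z axis and vertical below 0.12 rad)) and ((distance between kept1_mid and pocket3 below 0.011 m and angle between kept1_mid's own z axis and vertical below 0.12 rad) or (distance between kept2_mid and pocket3 below 0.011 m and angle between kept2_mid's own z axis and vertical below 0.12 rad) or (distance between kept3_mid and pocket3 below 0.011 m and angle between kept3_mid's own z axis and vertical below 0.12 rad) or (distance between kept4_mid and pocket3 below 0.011 m and angle between kept4_mid's own z axis and vertical below 0.12 rad) or (distance between kept5_mid and pocket3 below 0.011 m and angle between kept5_mid's own z axis and vertical below 0.12 rad) or (distance between spare1_mid and pocket3 below 0.011 m and angle between spare1_mid's own z axis and vertical below 0.12 rad) or (distance between spare2_mid and pocket3 below 0.011 m and angle between spare2_mid's own z axis and vertical below 0.12 rad) or (distance between spare3_mid and pocket3 below 0.011 m and angle between spare3_mid's own z axis and vertical below 0.12 rad) or (distance between spare4_mid and pocket3 below 0.011 m and angle between spare4_mid's own z axis and vertical below 0.12 rad) or (distance between spare5_mid and pocket3 below 0.011 m and angle between spare5_mid's own z axis and vertical below 0.12 rad)) and ((distance between kept1_mid and pocket4 below 0.011 m and angle between kept1_mid's own z axis and vertical below 0.12 rad) or (distance between kept2_mid and pocket4 below 0.011 m and angle between kept2_mid's own z axis and vertical below 0.12 rad) or (distance between kept3_mid and pocket4 below 0.011 m and angle between kept3_mid's own z axis and vertical below 0.12 rad) or (distance between kept4_mid and pocket4 below 0.011 m and angle between kept4_mid's own z axis and vertical below 0.12 rad) or (distance between kept5_mid and pocket4 below 0.011 m and angle between kept5_mid's own z axis and vertical below 0.12 rad) or (distance between spare1_mid and pocket4 below 0.011 m and angle between spare1_mid's own z axis and vertical below 0.12 rad) or (distance between spare2_mid and pocket4 below 0.011 m and angle between spare2_mid's own z axis and vertical below 0.12 rad) or (distance between spare3_mid and pocket4 below 0.011 m and angle between spare3_mid's own z axis and vertical below 0.12 rad) or (distance between spare4_mid and pocket4 below 0.011 m and angle between spare4_mid's own z axis and vertical below 0.12 rad) or (distance between spare5_mid and pocket4 below 0.011 m and angle between spare5_mid's own z axis and vertical below 0.12 rad)) and ((distance between kept1_mid and pocket5 below 0.011 m and angle between kept1_mid's own z axis and vertical below 0.12 rad) or (distance between kept2_mid and pocket5 below 0.011 m and angle between kept2_mid's own z axis and vertical below 0.12 rad) or (distance between kept3_mid and pocket5 below 0.011 m and angle between kept3_mid's own z axis and vertical below 0.12 rad) or (distance between kept4_mid and pocket5 below 0.011 m and angle between kept4_mid's own z axis and vertical below 0.12 rad) or (distance between kept5_mid and pocket5 below 0.011 m and angle between kept5_mid's own z axis and vertical below 0.12 rad) or (distance between spare1_mid and pocket5 below 0.011 m and angle between spare1_mid's own z axis and vertical below 0.12 rad) or (distance between spare2_mid and pocket5 below 0.011 m and angle between spare2_mid's own z axis and vertical below 0.12 rad) or (distance between spare3_mid and pocket5 below 0.011 m and angle between spare3_mid's own z axis and vertical below 0.12 rad) or (distance between spare4_mid and pocket5 below 0.011 m and angle between spare4_mid's own z axis and vertical below 0.12 rad) or (distance between spare5_mid and pocket5 below 0.011 m and angle between spare5_mid's own z axis and vertical below 0.12 rad)) and ((distance between kept1_mid and pocket0 below 0.011 m and angle between kept1_mid's own z axis and vertical below 0.12 rad) or (distance between kept1_mid and pocket1 below 0.011 m and angle between kept1_mid's own z axis and vertical below 0.12 rad) or (distance between kept1_mid and pocket2 below 0.011 m and angle between kept1_mid's own z axis and vertical below 0.12 rad) or (distance between kept1_mid and pocket3 below 0.011 m and angle between kept1_mid's own z axis and vertical below 0.12 rad) or (distance between kept1_mid and pocket4 below 0.011 m and angle between kept1_mid's own z axis and vertical below 0.12 rad) or (distance between kept1_mid and pocket5 below 0.011 m and angle between kept1_mid's own z axis and vertical below 0.12 rad)) and ((distance between kept2_mid and pocket0 below 0.011 m and angle between kept2_mid's own z axis and vertical below 0.12 rad) or (distance between kept2_mid and pocket1 below 0.011 m and angle between kept2_mid's own z axis and vertical below 0.12 rad) or (distance between kept2_mid and pocket2 below 0.011 m and angle between kept2_mid's own z axis and vertical below 0.12 rad) or (distance between kept2_mid and pocket3 below 0.011 m and angle between kept2_mid's own z axis and vertical below 0.12 rad) or (distance between kept2_mid and pocket4 below 0.011 m and angle between kept2_mid's own z axis and vertical below 0.12 rad) or (distance between kept2_mid and pocket5 below 0.011 m and angle between kept2_mid's own z axis and vertical below 0.12 rad)) and ((distance between kept3_mid and pocket0 below 0.011 m and angle between kept3_mid's own z axis and vertical below 0.12 rad) or (distance between kept3_mid and pocket1 below 0.011 m and angle between kept3_mid's own z axis and vertical below 0.12 rad) or (distance between kept3_mid and pocket2 below 0.011 m and angle between kept3_mid's own z axis and vertical below 0.12 rad) or (distance between kept3_mid and pocket3 below 0.011 m and angle between kept3_mid's own z axis and vertical below 0.12 rad) or (distance between kept3_mid and pocket4 below 0.011 m and angle between kept3_mid's own z axis and vertical below 0.12 rad) or (distance between kept3_mid and pocket5 below 0.011 m and angle between kept3_mid's own z axis and vertical below 0.12 rad)) and ((distance between kept4_mid and pocket0 below 0.011 m and angle between kept4_mid's own z axis and vertical below 0.12 rad) or (distance between kept4_mid and pocket1 below 0.011 m and angle between kept4_mid's own z axis and vertical below 0.12 rad) or (distance between kept4_mid and pocket2 below 0.011 m and angle between kept4_mid's own z axis and vertical below 0.12 rad) or (distance between kept4_mid and pocket3 below 0.011 m and angle between kept4_mid's own z axis and vertical below 0.12 rad) or (distance between kept4_mid and pocket4 below 0.011 m and angle between kept4_mid's own z axis and vertical below 0.12 rad) or (distance between kept4_mid and pocket5 below 0.011 m and angle between kept4_mid's own z axis and vertical below 0.12 rad)) and ((distance between kept5_mid and pocket0 below 0.011 m and angle between kept5_mid's own z axis and vertical below 0.12 rad) or (distance between kept5_mid and pocket1 below 0.011 m and angle between kept5_mid's own z axis and vertical below 0.12 rad) or (distance between kept5_mid and pocket2 below 0.011 m and angle between kept5_mid's own z axis and vertical below 0.12 rad) or (distance between kept5_mid and pocket3 below 0.011 m and angle between kept5_mid's own z axis and vertical below 0.12 rad) or (distance between kept5_mid and pocket4 below 0.011 m and angle between kept5_mid's own z axis and vertical below 0.12 rad) or (distance between kept5_mid and pocket5 below 0.011 m and angle between kept5_mid's own z axis and vertical below 0.12 rad)) and x of bad1_mid in the frame of scrapbox_in between -0.05 and 0.05 m and y of bad1_mid in the frame of scrapbox_in between -0.105 and 0.105 m and z of bad1_mid in the frame of scrapbox_in between 0 and 0.035 m and x of bad2_mid in the frame of scrapbox_in between -0.05 and 0.05 m and y of bad2_mid in the frame of scrapbox_in between -0.105 and 0.105 m and z of bad2_mid in the frame of scrapbox_in between 0 and 0.035 m and x of bad3_mid in the frame of scrapbox_in between -0.05 and 0.05 m and y of bad3_mid in the frame of scrapbox_in between -0.105 and 0.105 m and z of bad3_mid in the frame of scrapbox_in between 0 and 0.035 m and not (x of spare1_mid in the frame of scrapbox_in between -0.05 and 0.05 m and y of spare1_mid in the frame of scrapbox_in between -0.105 and 0.105 m and z of spare1_mid in the frame of scrapbox_in between 0 and 0.035 m) and not (x of spare2_mid in the frame of scrapbox_in between -0.05 and 0.05 m and y of spare2_mid in the frame of scrapbox_in between -0.105 and 0.105 m and z of spare2_mid in the frame of scrapbox_in between 0 and 0.035 m) and not (x of spare3_mid in the frame of scrapbox_in between -0.05 and 0.05 m and y of spare3_mid in the frame of scrapbox_in between -0.105 and 0.105 m and z of spare3_mid in the frame of scrapbox_in between 0 and 0.035 m) and not (x of spare4_mid in the frame of scrapbox_in between -0.05 and 0.05 m and y of spare4_mid in the frame of scrapbox_in between -0.105 and 0.105 m and z of spare4_mid in the frame of scrapbox_in between 0 and 0.035 m) and not (x of spare5_mid in the frame of scrapbox_in between -0.05 and 0.05 m and y of spare5_mid in the frame of scrapbox_in between -0.105 and 0.105 m and z of spare5_mid in the frame of scrapbox_in between 0 and 0.035 m) and linear speed of each of kept1, kept2, kept3, kept4, kept5, spare1, spare2, spare3, spare4, spare5, bad1, bad2, bad3 below 0.03 m/s); the robot touches nothing.
It fails at once if the sander is shifted by more than 60 mm (distance of sander from where it was at the start of the episode above 0.06 m).
It fails at once if the chisel is shifted by more than 60 mm (distance of chisel from where it was at the start of the episode above 0.06 m).
Of kept1, kept2, kept3, kept4, kept5 only 2 to 3 are there at a start; the rules pass over those that are not, and their reading is None.
Of spare1, spare2, spare3, spare4, spare5 only 4 to 5 are there at a start; the rules pass over those that are not, and their reading is None.
Of bad1, bad2, bad3 only 2 to 3 are there at a start; the rules pass over those that are not, and their reading is None.
At some moment in a run one of spare1, spare2, spare3, spare4, spare5, bad2, bad3 may be knocked a few centimetres aside while the robot is not near it.
It also fails if it takes over 210 s, if anything falls off the work surface, if the arm or the gripper's body presses on something with over 40 N, if the wrist force passes 120 N, or if a joint passes its speed limit or range.

## Robot

A 6-joint arm with a two-finger parallel gripper is mounted at the origin on the work surface. World frame = base frame: x ahead of the robot, y to its left, z up, the work surface at z = 0. Lengths are in m, angles in degrees, forces in N, time in s.
With the tool pointing down it reaches from about 0.4 to 0.925 m from the base axis. Payload 12.5 kg.
Tool frame: the origin (TCP) lies between the finger pads; the fingertips stand 25 mm ahead of it and the grasp point (between the pads) lies 6 mm ahead of it (nose_length is the distance from the TCP to the fingertips, in m); z points along the fingers, y is the line along which they close (so a half turn about z gives the same grasp; the last joint's range is limited). The gripper opens to 95 mm and grips with 3 to 60 N. Pads are 20 mm wide; open, the fingers measure 119 mm over their backs; the gripper's body (75 mm by 180 mm) begins 59 mm behind the grasp point.
Start: joints at [-74.92, 28.126, 89.318, -0, 62.55, -6.05], TCP at [0.225, -0.583, 0.202] pointing down, gripper open.
Joint ranges: [-177.58, 177.58], [-47.91, 125.51], [2.72, 160], [-65.01, 245.01], [3.68, 167.84], [-153.87, 153.87]. Speed limits (degrees/s): [127.2, 127.2, 159.86, 180, 180, 180].

## Interface

Orientations are given as [roll, pitch, yaw] about the fixed x, y, z axes, in that order (R = Rz(yaw) Ry(pitch) Rx(roll)).
In Python, from bench import goto, move_straight, set_joints, set_gripper, sleep, inverse_kinematics, observe, read_camera, PlanningError, close_job, search_frame, masks_of, nose_length gives the robot as it stands. The module is installed in compiled form; this text tells all that it offers. Calls block until the motion is done:
- goto(position, orientation): joint-space move of the TCP to a pose.
- move_straight(position, rot=None, v=0.15, contact_N=None): straight line of the TCP; rot=None keeps the orientation; v is the mean speed in m/s. With contact_N (N) it stops when the force on the tool has changed by that much, and returns True; else False.
- set_joints(angles): joint-space move.
- set_gripper(opening): opening from 0.0 (shut) to 1.0 (fully open); the grip force is fixed at half the most; returns when the fingers have stopped.
- sleep(seconds).
- inverse_kinematics(position, orientation): joint angles nearest the present ones, or None.
- observe(): the state.
- read_camera(name): name is "scene" or "top" or "wrist"; returns a dict with "frame" (420x560x3 uint8, blue, green, red), "mtx" (3x3 intrinsics, pixels), "D" ([k1, k2, p1, p2, k3] as OpenCV has them; the pictures are not rectified), "origin" and "attitude" of the camera in the world. Camera axes: x right, y up, looking along -z (the intrinsics and any distortion apply to the point x, -y, -z); pixel columns grow to the right and rows downward; lengths in m; the calibration is good to about 2 mm. A picture is of the moment at which its call begins. There is no depth.
A pose or a line that the arm cannot do raises PlanningError and nothing moves.
- close_job(): hands the job in; it is judged then, once.
Trained networks look in a picture, given as the dict that the camera call returned (one of the last four; its "shot" number tells which), for a name from the list of things; names that differ only in an ending like _2 or _b are one class to them, and where a whole thing is asked for, a point or a joint stands for the part that bears it (a point fixed in the world has none). Each returns a list of dicts, best first, with "p" (0 to 1); they miss things now and then, are a little off and sometimes report something else, mostly with a low value. They report only what shows in the picture. A call takes as long as a camera call. They do not tell look-alikes from the thing itself.
- search_frame(picture, label): "at" ([x, y, z] in m, in the coordinates of the camera as it stood for that picture, good to about 4 mm: the middle of the surface that is visible of it).
- masks_of(picture, label): "region" (420x560 bool, what is visible of it).
The state is a dict: "t": time; "joint_positions": joint angles; "dq": joint speeds; "joint_efforts": joint torques, N m; "position": TCP position; "tcp_rot": TCP orientation; "ft_force": force on the tool from outside, world axes, zero at the start; "wrist_torque": the same for the moment, N m; "finger_gap": opening from 0.0 (shut) to 1.0 (fully open); "gripper_force": force on a finger pad.
Only numpy, scipy, OpenCV 4.12 (cv2) and the standard library are available. Lean on these libraries where they do the work, as an engineer would, in place of code of your own. Each camera call takes 0.05 s, during which the arm holds its last target. There are 200 camera calls.

## Working session

There is one attempt and no reset: what is moved stays moved. The work goes in short steps, each a Python script; the robot and the scene stay as the last script left them, time stands still between calls to the robot, and variables do not carry over. Pictures are saved under pics/ and viewed, at most 14 in all, crops included, and the job is handed in when it is done.

```bash
mkdir -p pics; cat > h.py <<'E'
import numpy as np, cv2
from bench import *
def pix2world(c,uv,z):
    uv=np.asarray(uv,float).reshape(-1,1,2)
    n=cv2.undistortPoints(uv,np.array(c["mtx"]),np.array(c["D"])).reshape(-1,2)
    R=att(c); o=np.array(c["origin"])
    d=np.c_[n[:,0],-n[:,1],-np.ones(len(n))]@R.T
    return o+d*((z-o[2])/d[:,2])[:,None]
def att(c):
    a=np.array(c["attitude"],float)
    if a.shape==(3,3): return a
    from scipy.spatial.transform import Rotation as Ro
    return Ro.from_euler('xyz',a,degrees=True).as_matrix()
def w(c,at): return np.array(c["origin"])+att(c)@np.array(at)
E
python3 - <<'E'
from h import *
for n in("top","scene"):
    c=read_camera(n); cv2.imwrite(f"pics/{n}0.png",c["frame"])
    print(n,c["origin"],c["attitude"],c["mtx"],c["D"])
    for l in("spare1_mid","bad2_mid","cover","cover_grip","scrapbox_in","sander","chisel","pocket0"):
        try: print(l,[(w(c,r["at"]).round(3).tolist(),round(r["p"],2)) for r in search_frame(c,l)])
        except Exception as e: print(l,repr(e))
print(observe())
E
```

```text
top [ 0.43066413 -0.004204    1.47347029] [  4.00921627  -0.76696338 -90.19587889] [[533.46116572   0.         273.94395239]
 [  0.         533.46116572 207.39615614]
 [  0.           0.           1.        ]] [-0.1757336  0.         0.         0.         0.       ]
spare1_mid [([0.446, -0.276, 0.042], 0.66), ([0.625, 0.025, 0.069], 0.55)]
bad2_mid [([0.632, -0.253, 0.049], 0.54)]
cover [([0.622, 0.024, 0.068], 0.62)]
cover_grip [([0.622, 0.026, 0.07], 0.95), ([0.437, 0.291, 0.007], 0.66)]
scrapbox_in [([0.44, 0.29, 0.006], 0.95), ([0.618, 0.023, 0.066], 0.49)]
sander [([0.446, -0.084, 0.026], 0.72), ([0.616, 0.107, 0.059], 0.7)]
chisel [([0.506, -0.045, 0.014], 0.83)]
pocket0 [([0.618, 0.112, 0.06], 0.79)]
scene [ 0.87549906 -0.57198775  0.92459311] [38.04131771 -0.13869344 31.34253266] [[463.27048926   0.         276.48320597]
 [  0.         463.27048926 210.60606896]
 [  0.           0.           1.        ]] [-0.02816384  0.          0.          0.          0.        ]
spare1_mid [([0.458, -0.282, 0.041], 0.61)]
bad2_mid [([0.639, -0.262, 0.049], 0.66)]
cover [([0.629, 0.014, 0.0
[... 174 characters left out ...]
063], 0.97)]
{'t': 0.9, 'joint_positions': array([-7.49219025e+01,  2.81244547e+01,  8.93203946e+01, -1.49152641e-03,
        6.25503065e+01, -6.05113348e+00]), 'dq': array([ 0.07571294, -0.03903398, -0.00400191, -0.02616023,  0.00525119,
        0.04449341]), 'joint_efforts': array([-3.35516692e-03, -6.12471986e+01, -2.58431786e+01,  6.93264348e-02,
        4.46896045e-02, -1.35587976e-05]), 'position': array([ 0.2253027 , -0.58297549,  0.20237105]), 'tcp_rot': array([1.79995322e+02, 1.82694246e-03, 2.11299184e+01]), 'ft_force': array([ 0.0758227 , -0.017363  ,  0.14701885]), 'wrist_torque': array([0.00839042, 0.03892095, 0.01387677]), 'gripper_force': 0.0, 'finger_gap': 0.9987920951106488}
```

View pics/top0.png

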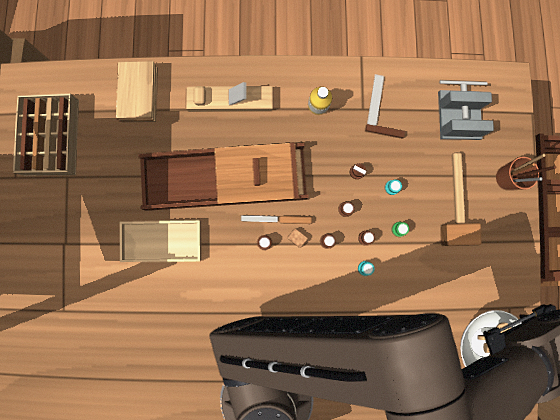

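View pics/scene0.png

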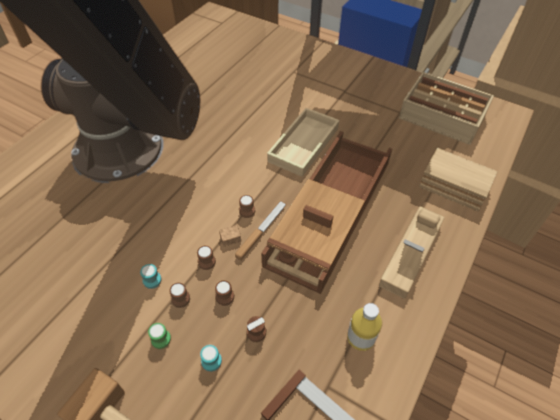

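The top view shows the tray with the cover grip near (259,170) and the scrap box at (160,241). Passed pulls stand at (265,242), (330,240), (369,237) and (348,208), and a reject at (359,170). The green and teal look-alikes are at (402,228), (394,186) and (366,267). Next I'll go above the tray for a closer look.

```bash
python3 - <<'E'
from h import *
print(pix2world({**read_camera("top")},[[141,154],[300,143],[146,210],[306,200],[259,171],[120,222],[201,222],[120,261],[201,261]],0.06).round(3).tolist())
goto([0.58,0.02,0.40],[180,0,4])
c=read_camera("wrist"); cv2.imwrite("pics/w1.png",c["frame"]); print(c["origin"],c["attitude"],c["mtx"],c["D"])
print(nose_length if not callable(nose_length) else nose_length())
for l in("cover_grip","pocket0"):print(l,[(w(c,r["at"]).round(3).tolist(),round(r["p"],2)) for r in search_frame(c,l)])
E
```

```text
[[0.675, 0.335, 0.06], [0.703, -0.094, 0.06], [0.524, 0.319, 0.06], [0.549, -0.109, 0.06], [0.627, 0.016, 0.06], [0.491, 0.39, 0.06], [0.491, 0.17, 0.06], [0.387, 0.388, 0.06], [0.388, 0.17, 0.06]]
[0.65331487 0.0235562  0.58181785] [-1.51691138e+01 -7.34088660e-03 -8.60775991e+01] [[359.2561554    0.         281.1467659 ]
 [  0.         359.2561554  203.94586515]
 [  0.           0.           1.        ]] [-0.08724308  0.          0.          0.          0.        ]
0.025
cover_grip [([0.627, 0.023, 0.067], 0.6)]
pocket0 [([0.619, 0.107, 0.065], 0.85)]
```

View pics/w1.png

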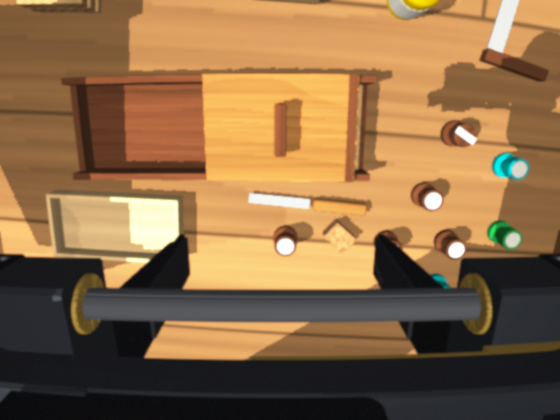

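The wrist view shows the grip bar centred at about (281,129), nearly square to the image, so the tray yaw is about 4°. I'll fit the bar, grip it using contact to find its height, and slide the cover open.

```bash
python3 - <<'E'
from h import *
c=read_camera("wrist")
print(pix2world(c,[[65,80],[375,77],[76,179],[368,180]],0.06).round(4).tolist())
# yaw from rails (inner bright edge of cover): rows of color step along columns
g=c["frame"].astype(int)
b=g[95:165,262:300]; m=(b[...,2]<170).astype(np.uint8)
n,lab,st,ce=cv2.connectedComponentsWithStats(m); k=1+st[1:,4].argmax(); print(st[k],ce[k])
ys,xs=np.where(lab==k); p=pix2world(c,np.c_[xs+262,ys+95],0.07)[:,:2]
rect=cv2.minAreaRect(p.astype(np.float32)*1000); print(rect)
ctr=p.mean(0); print(ctr)
E
```

```text
[[0.6751, 0.3365, 0.06], [0.7043, -0.1042, 0.06], [0.5301, 0.3284, 0.06], [0.5578, -0.1123, 0.06]]
[ 16   5  22  56 768] [25.3671875  33.67447917]
((625.7517700195312, 11.372634887695312), (76.21573638916016, 29.513092041015625), 3.8120129108428955)
[0.62441891 0.01290959]
```

```bash
python3 - <<'E'
from h import *
yaw=3.75; u=np.array([-np.sin(np.radians(yaw)),np.cos(np.radians(yaw))])
R=[180,0,yaw]
goto([0.625,0.016,0.16],R)
t=move_straight([0.625,0.016,0.05],v=0.04,contact_N=4)
s=observe(); print("contact",t,s["position"],s["ft_force"])
z=s["position"][2]+0.004
move_straight([0.625,0.016,z]); set_gripper(0.0)
s=observe(); print(s["position"],s["finger_gap"],s["gripper_force"],s["ft_force"])
p=s["position"][:2]
t=move_straight([*(p+u*0.222),z],v=0.08,contact_N=20)
s=observe(); print(t,s["position"],s["ft_force"],s["finger_gap"])
set_gripper(1.0); q=observe()["position"]
print("grip bar y open", q)
move_straight([q[0],q[1],0.25]); 
goto([0.53,-0.06,0.42],R)
c=read_camera("wrist"); cv2.imwrite("pics/w2.png",c["frame"])
c=read_camera("top"); cv2.imwrite("pics/t2.png",c["frame"])
E
```

```text
contact True [0.62504695 0.01600304 0.05602016] [-0.48340952 -0.09162072  6.33652366]
[0.62500221 0.0160549  0.06002442] 0.16415800492358573 29.999673664569855 [0.14099039 1.1716826  0.04250601]
True [0.61184965 0.22102213 0.05998986] [ 0.46954378 -4.33692302  4.13598316] 0.1678656444411788
grip bar y open [0.61224116 0.22078889 0.05949335]
```

View pics/w2.png

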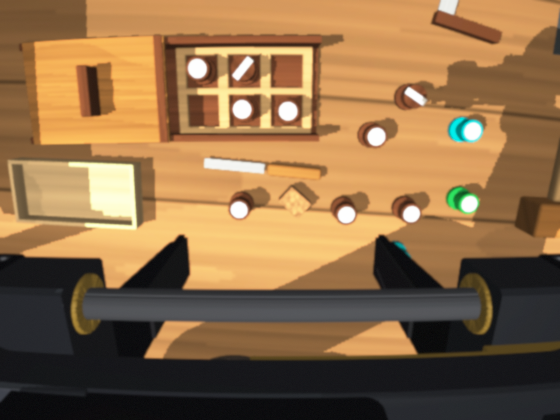

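The cover is open. The tray holds passed pulls at (198,69), (242,109) and (288,110) and a reject at (243,68). Pockets (288,68) and (203,110) are empty. Next I'll triangulate the tags to get the heights.

```bash
cat >> h.py <<'E'
def blobs(c,amin,amax):
    hsv=cv2.cvtColor(c["frame"],cv2.COLOR_BGR2HSV)
    m=((hsv[...,1]<60)&(hsv[...,2]>150)).astype(np.uint8)
    n,lab,st,ce=cv2.connectedComponentsWithStats(m)
    return [(ce[k],st[k]) for k in range(1,n) if amin<st[k,4]<amax]
def ray(c,uv):
    a=pix2world(c,uv,0.0)[0]; o=np.array(c["origin"]); d=a-o; return o,d/np.linalg.norm(d)
def tri(c1,u1,c2,u2):
    A=[];b=[]
    for c,u in((c1,u1),(c2,u2)):
        o,d=ray(c,u); P=np.eye(3)-np.outer(d,d); A.append(P); b.append(P@o)
    A=np.vstack(A); b=np.hstack(b); x=np.linalg.lstsq(A,b,rcond=None)[0]
    return x,np.linalg.norm(A@x-b)
E
python3 - <<'E'
from h import *
cw=read_camera("wrist"); ct=read_camera("top"); cs=read_camera("scene")
B=[b for b in blobs(cw,80,600) if b[0][1]<230 and b[0][0]>150]
bt=blobs(ct,20,200); bs=blobs(cs,20,300)
for ce,st in B:
    best=sorted([( tri(cw,ce,ct,u)[1],*tri(cw,ce,ct,u)[0].round(4),'t') for u,_ in bt]+[( tri(cw,ce,cs,u)[1],*tri(cw,ce,cs,u)[0].round(4),'s') for u,_ in bs])
    best=[x for x in best if 0<x[3]<0.12][:3]
    print(ce.round(1),st[2:],pix2world(cw,ce,0.046)[0].round(4)[:2],[tuple(round(float(v),4) if not isinstance(v,str) else v for v in x) for x in best])
print(pix2world(cw,[[166,37],[320,37],[168,140],[318,139],[24,44],[35,144]],0.055).round(4).tolist())
E
```

```text
[448.1   6. ] [ 21  15 231] [ 0.7671 -0.2878] []
[242.5  67.7] [ 22  24 233] [0.6564 0.0054] [(0.0007, 0.6556, 0.0042, 0.0593, 's'), (0.0325, 0.6318, -0.0157, 0.1108, 's'), (0.0611, 0.6241, -0.0228, 0.041, 's')]
[197.2  68.1] [ 19  21 312] [0.6522 0.0724] [(0.0007, 0.6515, 0.0719, 0.0475, 't'), (0.0011, 0.6517, 0.0699, 0.0589, 's'), (0.0581, 0.6217, 0.0419, 0.0506, 's')]
[415.3  95.9] [ 22  19 198] [ 0.635  -0.2558] [(0.0005, 0.6351, -0.254, 0.0505, 's'), (0.0008, 0.6347, -0.257, 0.0421, 't'), (0.1371, 0.5631, -0.3171, 0.0679, 's')]
[241.8 108.9] [ 19  19 293] [0.5969 0.0039] [(0.0007, 0.5975, 0.0027, 0.0589, 's'), (0.0388, 0.6218, 0.0173, 0.023, 's'), (0.0481, 0.5703, -0.0232, 0.1098, 's')]
[287.7 110.7] [ 19  20 295] [ 0.5988 -0.0652] [(0.0004, 0.5991, -0.0649, 0.0587, 's'), (0.1301, 0.5348, -0.1298, 0.1036, 's'), (0.1823, 0.5215, -0.1688, 0.0331, 's')]
[472.4 131. ] [ 16  17 224] [ 0.5907 -0.3552] [(0.0005, 0.5904, -0.3528, 0.0509, 's'), (0.0006, 0.5904, -0.3537, 0.0485, 't'), (0.0748, 0.5472, -0.3604, 0.0972, 's')]
[376.1 136.2] [ 19  19 271] [ 0.5704 -0.2035] [(0.0, 0.5706, -0.2
[... 165 characters left out ...]
12, 0.0495, 's'), (0.0008, 0.4732, -0.3729, 0.0456, 't'), (0.0789, 0.5319, -0.355, 0.0514, 's')]
[238.7 209.3] [ 18  17 240] [0.4396 0.0026] [(0.0001, 0.4412, 0.002, 0.0518, 's'), (0.0514, 0.4698, 0.0111, 0.0227, 's'), (0.1049, 0.5267, 0.0001, 0.0793, 's')]
[346.1 214.4] [ 17  17 236] [ 0.4426 -0.1711] [(0.0004, 0.4437, -0.1702, 0.0508, 's'), (0.0742, 0.4461, -0.2221, 0.058, 't')]
[411.1 213.9] [ 17  17 231] [ 0.4502 -0.2778] [(0.0001, 0.451, -0.2766, 0.049, 's'), (0.0004, 0.4494, -0.2784, 0.0437, 't'), (0.0501, 0.4277, -0.2788, 0.0879, 's')]
[[0.6925, 0.1166, 0.055], [0.7051, -0.1038, 0.055], [0.5446, 0.1134, 0.055], [0.5604, -0.1135, 0.055], [0.6784, 0.337, 0.055], [0.5277, 0.3297, 0.055]]
```

Tags in the tray sit about 9 mm higher than those on the bench. That puts the pocket floor near z = 0.009 and the tray centre near (0.626, 0.004). I'll start with the reject on the bench.

```bash
cat >> h.py <<'E'
YAW=3.75; R0=[180,0,YAW]; U=np.array([-np.sin(np.radians(YAW)),np.cos(np.radians(YAW))]); EX=np.array([U[1],-U[0]])
C=np.array([.6256,.0042]); BOX=np.array([.438,.290])
def tagged(c,z):
    hsv=cv2.cvtColor(c["frame"],cv2.COLOR_BGR2HSV); out=[]
    for ce,st in blobs(c,120,3000):
        x,y,ww,hh=st[:4]; r=hsv[max(0,y-8):y+hh+8,max(0,x-8):x+ww+8].reshape(-1,3)
        if ((r[:,0]>40)&(r[:,0]<110)&(r[:,1]>100)&(r[:,2]>60)).mean()>.15: continue
        out.append((pix2world(c,ce,z)[0][:2],st[4],ce))
    return out
def pick(xy,base,name,op=0.6):
    xy=np.array(xy); top=base+.0465
    goto([xy[0]-.06,xy[1],.22],R0); set_gripper(op)
    c=read_camera("wrist"); cv2.imwrite(f"pics/{name}.png",c["frame"])
    L=sorted(tagged(c,top),key=lambda b:np.linalg.norm(b[0]-xy))
    if not L or np.linalg.norm(L[0][0]-xy)>.06: print("not found",[(b[0],b[1]) for b in L]); return False
    p=L[0][0]; print("found",p.round(4),"area",L[0][1],"expected",xy)
    move_straight([p[0],p[1],base+.12],v=.2)
    t=move_straight([p[0],p[1],base+.041],v=.08,contact_N=6)
    if t: print("CONTACT going down",observe()["position"]); return False
    set_gripper(0); s=observe(); print("gap",s["finger_gap"],s["gripper_force"],"t",s["t"])
    move_straight([p[0],p[1],.20],v=.2); s=observe(); print("lifted gap",s["finger_gap"])
    return s["finger_gap"]>.2
def place(xy,base,op=0.6):
    move_straight([xy[0],xy[1],.20],v=.25); move_straight([xy[0],xy[1],base+.041+.03],v=.15)
    t=move_straight([xy[0],xy[1],base+.0405],v=.05,contact_N=5)
    s=observe(); print("place contact",t,"z",s["position"][2]-base-.041,s["ft_force"].round(1)); return t
def release(op=0.6):
    set_gripper(op); p=observe()["position"]; move_straight([p[0],p[1],.20],v=.2); print("t",observe()["t"])
E
python3 - <<'E'
from h import *
if pick([.635,-.2555],0,"p1"):
    place([BOX[0],BOX[1]+.06],.010); release()
E
```

```text
found [ 0.6348 -0.2563] area 470 expected [ 0.635  -0.2555]
gap 0.004171978193916764 0.0 t 19.8917
lifted gap 0.006181539008217148
```

```bash
python3 - <<'E'
from h import *
s=observe(); print(s["position"],s["tcp_rot"])
goto([.575,-.2563,.22],R0)
c=read_camera("wrist"); cv2.imwrite("pics/p1b.png",c["frame"]); print(tagged(c,.0465))
move_straight([.53,-.26,.08],v=.2)
t=move_straight([.53,-.26,.005],v=.04,contact_N=4); s=observe(); print(t,s["position"],s["ft_force"])
c=read_camera("scene"); cv2.imwrite("pics/s3.png",cv2.resize(c["frame"][120:400,100:380],(800,800))[:600])
move_straight([.53,-.26,.15],v=.2)
E
```

```text
[ 0.63428876 -0.25610883  0.19877547] [-1.79945768e+02  8.95583195e-02  3.74891213e+00]
[(array([ 0.76572262, -0.49618889]), np.int32(296), array([541.47635135,   4.91891892])), (array([0.65572451, 0.0103637 ]), np.int32(423), array([19.29550827, 86.78959811])), (array([ 0.63471753, -0.25647705]), np.int32(472), array([284.42584746, 120.93644068])), (array([0.59599097, 0.00866718]), np.int32(535), array([ 25.68971963, 146.36448598])), (array([ 0.59774355, -0.06087849]), np.int32(588), array([ 88.83843537, 147.68367347])), (array([ 0.57023258, -0.20352466]), np.int32(583), array([227.91080617, 182.62092624])), (array([ 0.51776795, -0.00872693]), np.int32(1101), array([ 48.37057221, 219.61217075])), (array([0.44385876, 0.00246149]), np.int32(250), array([ 46.984, 280.488]))]
False [ 0.53008111 -0.26003125  0.00518763] [ 0.44215301 -0.29630692  0.11804855]
```

View pics/s3.png

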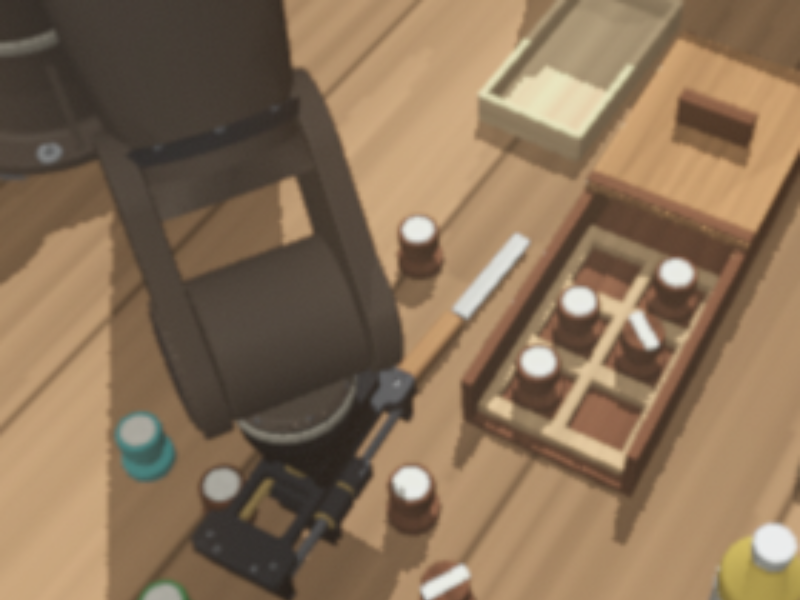

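The picture shows the tool above the bench with no contact even at TCP z = 0.005. The real fingertips therefore end short of the stated 25 mm. I'll calibrate by touching the bench with the tips, both closed and open.

```bash
python3 - <<'E'
from h import *
for g in (0.0,0.6):
    set_gripper(g)
    move_straight([.53,-.26,.03],v=.2)
    try:
        t=move_straight([.53,-.26,-.03],v=.03,contact_N=4); s=observe(); print(g,t,s["position"],s["ft_force"].round(2),s["finger_gap"])
    except PlanningError as e: print(e)
    move_straight([.53,-.26,.15],v=.2)
print(observe()["t"])
E
```

```text
0.0 True [ 0.52999237 -0.26000199 -0.01199993] [-1.26  0.7   8.36] 0.003935754670214459
0.6 True [ 0.52999868 -0.25998215 -0.01199447] [-1.14  1.09  8.63] 0.6026968065847642
32.4
```

The tips are about 37 mm higher than nominal: they touch the bench at TCP z = -0.012. I'll put that offset in the helpers and pick again.

```bash
sed -i 's/base+\.041/base+.004/g; s/base+\.0405/base+.0035/; s/base-\.041/base-.004/; s/base+\.12\]/base+.06]/; s/\.20\]/.15]/g' h.py
python3 - <<'E'
from h import *
if pick([.635,-.2555],0,"p2"):
    place([BOX[0],BOX[1]+.06],.010); release()
    if pick(C+.03*EX-.003*U,.009,"p3"): place([BOX[0],BOX[1]],.010); release()
c=read_camera("wrist"); cv2.imwrite("pics/w4.png",c["frame"])
E
```

```text
found [ 0.6347 -0.2565] area 476 expected [ 0.635  -0.2555]
gap 0.37489614225830414 30.00041663646698 t 35.4417
lifted gap 0.37573044464549193
place contact False z -0.0005072096555950433 [-0.3 -0.6 -0.8]
t 42.0917
found [0.6557 0.0044] area 490 expected [0.65573198 0.00316852]
gap 0.3742523378738284 30.00038892030716 t 46.1083
lifted gap 0.374421012213226
place contact False z -0.0005349029841216022 [ 0.1  0.2 -0.5]
t 51.5917
```

View pics/w4.png

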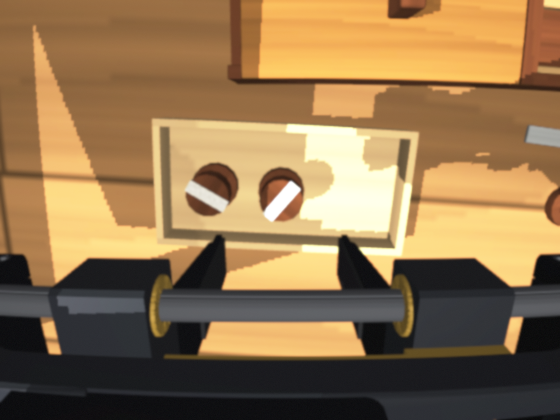

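Both rejects are in the scrap box, at (210,190) and (282,197). Next I'll look closely at the pockets to locate them accurately.

```bash
python3 - <<'E'
from h import *
goto([C[0]-.06,C[1],.22],R0)
c=read_camera("wrist"); 
def proj(P):
    v=(np.asarray(P)-c["origin"])@att(c); v=v*[1,-1,-1]
    return cv2.projectPoints(v.reshape(-1,1,3),np.zeros(3),np.zeros(3),np.array(c["mtx"]),np.array(c["D"]))[0].reshape(-1,2)
im=cv2.resize(c["frame"],None,fx=2,fy=2,interpolation=cv2.INTER_CUBIC)
for i in(-30,30):
    for j in(-66,0,66):
        q=[np.r_[C+EX*(i+a)*1e-3+U*(j+b)*1e-3,.019] for a,b in((-25,-25),(25,-25),(25,25),(-25,25))]
        cv2.polylines(im,[np.int32(proj(q)*2+.5)],True,(255,0,0),1)
cv2.imwrite("pics/w5.png",im[60:560,180:980])
for b in tagged(c,.0555): print(b[0].round(4),((b[0]-C)@np.c_[EX,U]).round(4),b[1])
print(observe()["t"])
E
```

```text
[0.6514 0.0704] [0.0301 0.0644] 706
[0.5972 0.0031] [-0.0284  0.0008] 646
[ 0.5988 -0.0646] [-0.0312 -0.0669] 633
[ 0.5719 -0.1978] [-0.0668 -0.1981] 516
[0.5201 0.016 ] [-0.1045  0.0187] 1256
[0.4935 0.2028] [-0.1188  0.2069] 1592
[0.4531 0.0035] [-0.1722  0.0105] 122
52.9083
```

View pics/w5.png

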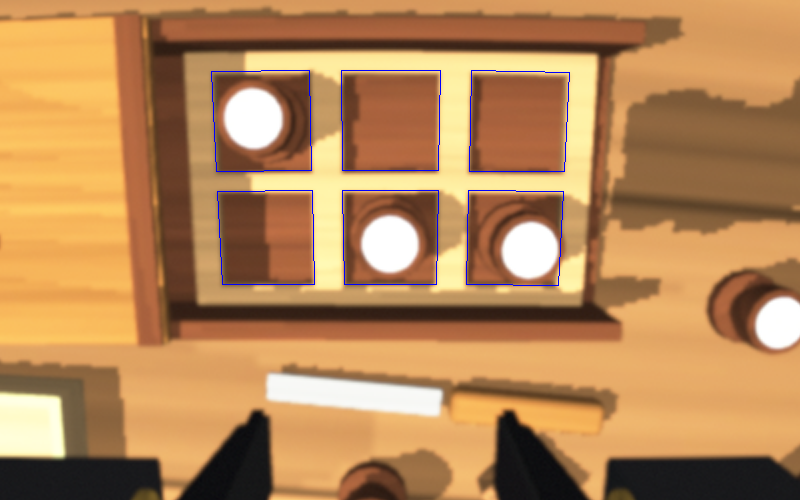

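The projected pocket outlines match the real pockets to about 1 mm. The empty pockets show at (390,120), (520,120) and (267,238), so I'll fill them now.

```bash
python3 - <<'E'
from h import *
jobs=[([.5706,-.2030],(30,-66)),([.4432,-.1705],(30,0)),([.4505,-.2772],(-30,66))]
for k,(s,(i,j)) in enumerate(jobs):
    if not pick(s,0,f"q{k}"): break
    tgt=C+EX*i*1e-3+U*j*1e-3
    t=place(tgt,.009)
    if t and observe()["position"][2]>.009+.004+.004: print("high contact",k); break
    release(.55)
else:
    goto([C[0]-.06,C[1],.22],R0)
    c=read_camera("wrist"); cv2.imwrite("pics/w6.png",c["frame"])
    for b in tagged(c,.0555): print(b[0].round(4),((b[0]-C)@np.c_[EX,U]).round(4),b[1])
print(observe()["t"])
E
```

```text
found [ 0.5701 -0.2034] area 653 expected [ 0.5706 -0.203 ]
gap 0.37416664264857497 30.00052660703659 t 56.3917
lifted gap 0.3717736225818301
place contact True z -0.0009038808378622979 [ 0.1 -0.7  3.3]
t 60.9667
found [ 0.4423 -0.1713] area 651 expected [ 0.4432 -0.1705]
gap 0.37641896917342765 30.00055879354477 t 64.9
lifted gap 0.3756709447624716
place contact True z -0.0009531245155464507 [0.5 0.3 3.6]
t 69.9083
found [ 0.4504 -0.2779] area 655 expected [ 0.4505 -0.2772]
gap 0.3717786734598767 30.000693798065186 t 74.15
lifted gap 0.3753923698468319
place contact True z -0.000956314068891911 [-0.6  0.4  4. ]
t 79.55
[0.6514 0.0703] [0.0301 0.0643] 704
[0.6549 0.0052] [ 0.0293 -0.0009] 703
[ 0.6593 -0.0601] [ 0.0294 -0.0664] 700
[0.5972 0.0032] [-0.0284  0.0008] 644
[0.591 0.067] [-0.0304  0.0649] 630
[ 0.5988 -0.0646] [-0.0312 -0.0669] 635
[0.5201 0.0159] [-0.1045  0.0186] 1254
[0.4895 0.2044] [-0.1227  0.2087] 1757
80.075
```

All six pockets now read as filled, with every tag within 3 mm of its pocket centre and contact felt at seating height. Closing the cover.

```bash
python3 - <<'E'
from h import *
set_gripper(1.0)
goto([.6122,.2208,.15],R0); move_straight([.6122,.2208,.060],v=.1)
set_gripper(0); s=observe(); print(s["finger_gap"]); p=s["position"][:2]
t=move_straight([*(p-U*.222),.060],v=.08,contact_N=20)
s=observe(); print(t,s["position"],s["ft_force"],np.linalg.norm(s["position"][:2]-p))
set_gripper(1.0); p=observe()["position"]; move_straight([p[0],p[1],.15],v=.1)
goto([.45,-.35,.40],R0); sleep(.5)
for n in("top","scene"):
    c=read_camera(n); cv2.imwrite(f"pics/{n}9.png",c["frame"])
print(observe()["t"])
E
```

```text
0.16887105581396433
True [0.6259106  0.00552342 0.05995727] [-0.36058504  3.36243835  4.45063311] 0.2157325082531511
91.3083
```

View pics/scene9.png

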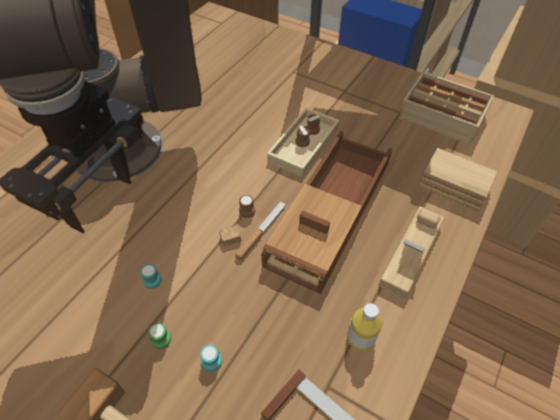

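View pics/w6.png

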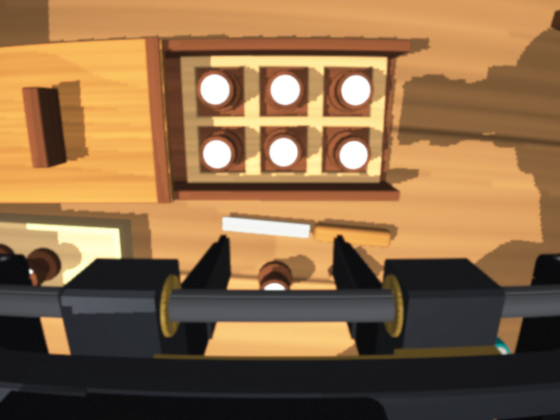

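The last tray view shows all six pockets holding round-tagged pulls. The scene view shows the cover shut at (317,222) and both rejects in the box at (308,130). One surplus passed pull is left on the bench at (247,206), and the bystanders haven't moved. Handing in.

```bash
python3 -c "
from bench import *
print(close_job())"
```

```text
the job is handed in; nothing more can be done
None
```

The job is handed in: all six pockets hold passed pulls, both rejects are in the scrap box, the cover is shut, and the one surplus pull is left on the bench; the close-out call returned no verdict.

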